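# Unlock the pocket balance and load its check weight

## Robot

A 6-joint arm with a two-finger parallel gripper is mounted at the origin on a cart in front of the work surface, level with it; the furniture and walls round the work are solid. World frame = base frame: x ahead of the robot, y to its left, z up, the work surface at z = 0. Lengths are in m, angles in rad, forces in N, time in s.
With the tool pointing down it reaches from about 0.25 to 0.775 m from the base axis. Payload 4 kg.
Tool frame: the origin (TCP) lies midway between the tips of the shut fingers; the grasp point (between the pads) lies grip_point_offset behind it (grip_point_offset is the distance from the TCP to the grasp point, in m); z points along the fingers, y is the line along which they close (so a half turn about z gives the same grasp; the last joint's range is limited). The gripper opens to 94 mm and grips with 3 to 60 N. Pads are 16 mm wide; open, the fingers measure 119 mm over their backs; the gripper's body (75 mm by 177 mm) begins 78 mm behind the grasp point.
Start: joints at [-1.328, 0.087, 1.371, -0, 1.684, -0.103], TCP at [0.186, -0.517, 0.206] pointing down, gripper open.
Joint ranges: [-3.1, 3.1], [-0.76, 2.03], [0.27, 2.55], [-1.08, 4.22], [0.17, 2.65], [-2.57, 2.57]. Speed limits (rad/s): [2.79, 2.79, 3.14, 3.14, 3.14, 3.14].

## Interface

Orientations are given as [roll, pitch, yaw] about the fixed x, y, z axes, in that order (R = Rz(yaw) Ry(pitch) Rx(roll)).
In Python, from bench import * gives the robot as it stands. The module is installed in compiled form; this text tells all that it offers.
- The arm moves only by the tool apply_moves, never from a script. Its argument "commands" is a list of rows, each a list of 7 numbers: the turn, a rotation vector about the world's x, y, z in rad, then the shift along the world's x, y, z in m, then the opening in per cent of the stroke, from 0 (shut) to 100 (fully open). In form: [[ax, ay, az, x, y, z, jaw], ...]. A call has exactly 5 rows; each row is the pose to reach, as a shift and turn from the pose commanded when the call began; what a row does not reach only later rows make up. A row lasts 1/10 s, in which the tool goes at most 50 mm and 8.59 degrees, less where a joint would pass 70% of its speed; a pose out of reach is approached as far as the arm can. A call with a gripper value outside its range is refused whole. The fingers move at their own pace and stop on an object; the grip force is fixed at half the most. Time passes only in rows, so rows that repeat a pose let the fingers close, or fill a call up. It gives the time, the measured TCP pose, the force, the opening and the grip force at its end, in the units of the state.
- get_obs(): the state, without advancing time (a new reading comes with each control period).
- snapshot(name): name is "scene" or "side" or "wrist"; returns a dict with "pixels" (420x560x3 uint8, red, green, blue), "vertical_fov" (degrees; the focal length in pixels is half the picture's height over the tangent of half this angle, whatever the lens; pixels are square), "cx", "cy" (the principal point, pixels), "rvec" (rotation vector, rad) and "tvec" (3), from world to camera coordinates, as OpenCV has them. Camera axes: x right, y down, z forward; pixel columns grow to the right and rows downward; lengths in m; the calibration is good to about 2 mm. A picture is of the moment at which its call begins. There is no depth.
- close_job(): hands the job in; it is judged then, once.
Trained networks look in the newest picture that a camera, given by its name, has taken for a name from the list of things; names that differ only in an ending like _2 or _b are one class to them, and where a whole thing is asked for, a point or a joint stands for the part that bears it (a point fixed in the world has none). Each returns a list of dicts, best first, with "score" (0 to 1); they miss things now and then, are a little off and sometimes report something else, mostly with a low value. They report only what shows in the picture. A call takes as long as a camera call.
- masks_of(camera, query): "mask" (420x560 bool, what is visible of it) and "extent" ([left, top, right, bottom] in pixels, round what is visible of it).
- place_of(camera, query): "pixel" ([column, row] in pixels: a listed point, or the origin of a listed thing).
The state is a dict: "time": time; "joint_positions": joint angles; "qvel": joint speeds; "joint_torque": joint torques, N m; "tool_pos": TCP position; "ee_rot": TCP orientation; "wrist_force": force on the tool from outside, world axes, zero at the start; "wrist_torque": the same for the moment, N m; "width": finger opening in m; "finger_force": force on a finger pad.
Only numpy, scipy, OpenCV 4.12 (cv2) and the standard library are available. Lean on these libraries where they do the work, as an engineer would, in place of code of your own. Each camera call takes 0.05 s, during which the arm holds its last target. There are 200 camera calls.

## Task

The pocket balance lies upside down with its transport lock on. With a fingertip slide the small lock in the recess of its underside fully to the other end, then turn the balance over without letting it topple and stand it on its feet on the worktop. Finally set the largest of the three brass check weights upright and gently on its steel pan, so that the pan takes the load, and leave the other two weights where they stand.

Things in the scene. Friction and masses are not known exactly. Their poses are not given: they have to be found in the camera images.
- balance: Pocket balance, light grey box 104 x 60 x 38 mm (its x, y, z), about 0.37 kg, loose, upside down at the start. Grip it across its 60 mm width (y) near mid-length. Its frame is that of the inverted pose: origin at the centre of its top outline, which lies on the worktop at the start; z points out of the underside: up at the start, down when it stands on its feet. Centre of mass near (3, 0, 18) mm.
- feet (a point): Centre of the plane of the four round rubber feet near the underside's corners, at balance (0, 0, 38) mm; they stand 3 mm proud of the flat underside. The two end faces (balance x = -52 and +52 mm) are flat and square to the underside: it stands steadily on either end, 104 mm tall, so it can be turned over in two quarter turns about its y axis, put down and gripped anew in between.
- lock_slot (a point): Centre of the mouth of the recess in the middle of the underside, at balance (0, 0, 35) mm, axes as the balance's: 28 mm (x) by 40 mm (y), 5 mm deep, upright walls. It lets one gripper finger in behind the lock.
- lock_thumb (a point): Centre of the top of the lock's black ribbed thumb piece, 14 mm (balance x) by 9 mm (y), 5 mm high from the recess floor, flush with the underside. It slides along balance +y. At joint 0 it covers y = -3 to +6 mm of the recess (y = -20 to +20 mm): the free 17 mm on its -y side is for the fingertip.
- lock (a joint): Slide of the transport lock in m along the balance's +y: 0 to 2 mm at the start (locked), 12 mm is fully over (released), at its stop. It stays where it is left; moving it takes about 0.8 N. While it is on (up to 8 mm) its tongue holds the pan up.
- pan_centre (a point): Centre of the steel pan's weighing face, 56 x 54 mm (balance x, y), at balance (-15.5, 0, 2) mm. With the balance on its feet it faces up, 36 mm over the worktop and 2 mm below the console (display, keys; x = 14 to 52 mm) and the narrow lip at the other end (x = -52 to -45 mm).
- pan (a joint): How far the pan is pressed in, m: 0 free, 2.5 mm at its stop. It is sprung, about 1.1 N per mm: the 200 g weight sinks it about 2 mm once the lock is released, and hardly at all while it is locked. A delicate load cell is below it.
- weight_large: The largest brass check weight: 200 g, 30 mm in diameter, 40 mm tall, with a narrower neck and knob; origin at the centre of its foot, z up along its axis.
- weight_middle: Middle brass check weight, same shape: 24 mm in diameter, 32 mm tall; origin at the centre of its foot. To be left alone.
- weight_small: Smallest brass check weight, same shape: 19 mm in diameter, 26 mm tall; origin at the centre of its foot. To be left alone.

How it is judged:
On the way, in this order (a step that is already met when the one before it is completed fails the run):
1. the lock is slid over to its released end (value of joint lock above 0.0105 m), for 0.2 s.
2. the balance stands on its feet on the worktop, let go (angle between balance's own z axis and vertical above 3.08 rad and height (world z) of balance below 0.042 m and contact force between balance and the fingers below 0.1 N and linear speed of balance below 0.02 m/s), for 0.2 s.
At the end, for the whole second after the job is handed in: The lock is at its released end (within 1.5 mm); the balance stands level on its feet on the worktop (within 3.5 degrees); the large weight stands upright on the pan, its middle within 16 mm of the pan's centre, and has pressed the pan in by more than 1.2 mm; all at rest (value of joint lock above 0.0105 m and angle between balance's own z axis and vertical above 3.08 rad and height (world z) of balance below 0.042 m and linear speed of each of balance, weight_large below 0.02 m/s and horizontal distance between weight_large and pan_centre below 0.016 m and angle between weight_large's own z axis and vertical below 0.08 rad and contact force between weight_large and pan above 1 N and value of joint pan above 0.0012 m); the robot touches nothing.
It fails at once if the balance was let topple or fall (it turned faster than 8 rad/s) (angular speed of balance above 8 rad/s).
It fails at once if the pan was hit or pressed with more than 35 N (contact force between pan and anything else above 35 N).
It fails at once if another weight was moved more than 20 mm (distance of any of weight_middle, weight_small from where it was at the start of the episode above 0.02 m).
It also fails if it takes over 72 s, if anything falls off the work surface, if the arm or the gripper's body presses on something with over 40 N, if the wrist force passes 120 N, or if a joint passes its speed limit or range.

## Working session

There is one attempt and no reset: what is moved stays moved. The work goes in short steps, Python scripts to look and compute and a tool call to move; the robot and the scene stay as the last step left them, time stands still between calls to the robot, and variables do not carry over. Pictures are saved under pics/ and viewed, at most 10 in all, crops included, and the job is handed in when it is done.

Besides the shell and the picture viewer there is one more tool, called after "Emit:" in YAML: its name, and indented under it one key for each argument. apply_moves: Moves the arm, as the interface text tells. Its arguments: {"type":"object","properties":{"commands":{"type":"array"}},"required":["commands"]}

```bash
mkdir -p pics; cat > h.py <<'E'
from bench import *
import numpy as np, cv2
from scipy.spatial.transform import Rotation as R
def cam(s):
    f=210/np.tan(np.radians(s["vertical_fov"])/2)
    K=np.array([[f,0,s["cx"]],[0,f,s["cy"]],[0,0,1]]);return K,cv2.Rodrigues(np.array(s["rvec"],float))[0],np.array(s["tvec"],float)
def ray(s,px,z):
    K,Rm,t=cam(s);c=-Rm.T@t;d=Rm.T@np.linalg.inv(K)@[px[0],px[1],1];return c+d*(z-c[2])/d[2]
def proj(s,P):
    K,Rm,t=cam(s);p=K@(Rm@np.array(P,float).T+t[:,None]);return (p[:2]/p[2]).T
def save(s,n,crop=None,k=1):
    im=s["pixels"][:,:,::-1]
    if crop: im=im[crop[1]:crop[3],crop[0]:crop[2]]
    cv2.imwrite("pics/"+n,cv2.resize(im,None,fx=k,fy=k))
def st():
    o=get_obs();print({k:np.round(o[k],4).tolist() for k in("time","joint_positions","tool_pos","ee_rot","wrist_force","width","finger_force")})
E
python3 - <<'E'
from h import *
st()
S={c:snapshot(c) for c in("scene","side")}
Z={"balance":0,"feet":.038,"lock_slot":.035,"lock_thumb":.035,"weight_large":0,"weight_middle":0,"weight_small":0}
for c,s in S.items():
    _,Rm,t=cam(s);print(c,-Rm.T@t)
    for q,z in Z.items():
        print(c,q,[(np.round(d["pixel"]).tolist(),round(d["score"],2),np.round(ray(s,d["pixel"],z),4).tolist()) for d in place_of(c,q)[:2]])
im=np.hstack([cv2.resize(S[c]["pixels"],(400,300)) for c in S]);
cv2.imwrite("pics/a.png",im[:,:,::-1]); save(S["scene"],"b.png",k=1.4)
E
```

```text
{'time': 0.0, 'joint_positions': [-1.3281, 0.088, 1.3722, 0.0, 1.6836, -0.1031], 'tool_pos': [0.1863, -0.5169, 0.2043], 'ee_rot': [-3.1394, -0.0002, 0.3458], 'wrist_force': [-0.5038, -0.2914, -0.7642], 'width': 0.0942, 'finger_force': 0.0}
scene [0.09718344 0.73124857 0.4231399 ]
scene balance [([302.0, 211.0], 0.92, [0.5285, 0.0164, 0.0])]
scene feet [([304.0, 196.0], 0.71, [0.5224, 0.0203, 0.038])]
scene lock_slot [([302.0, 193.0], 0.69, [0.5363, 0.005, 0.035])]
scene lock_thumb [([304.0, 197.0], 0.42, [0.524, 0.0194, 0.035])]
scene weight_large [([198.0, 236.0], 0.52, [0.6332, 0.2112, 0.0])]
scene weight_middle [([231.0, 258.0], 0.69, [0.5338, 0.2362, 0.0])]
scene weight_small [([260.0, 272.0], 0.58, [0.469, 0.2423, 0.0]), ([304.0, 212.0], 0.54, [0.5237, 0.0164, 0.0])]
side [0.27759722 0.75997532 0.51686924]
side balance [([289.0, 209.0], 0.84, [0.5294, 0.0281, 0.0])]
side feet []
side lock_slot []
side lock_thumb [([291.0, 193.0], 0.56, [0.5317, 0.0131, 0.035])]
side weight_large [([211.0, 248.0], 0.68, [0.6256, 0.219, 0.0])]
side weight_middle [([249.0, 268.0], 0.69, [0.5307, 0.2452, 0.0])]
side weight_small [([279.0, 280.0], 0.46, [0.4666, 0.2529, 0.0])]
```

View pics/a.png

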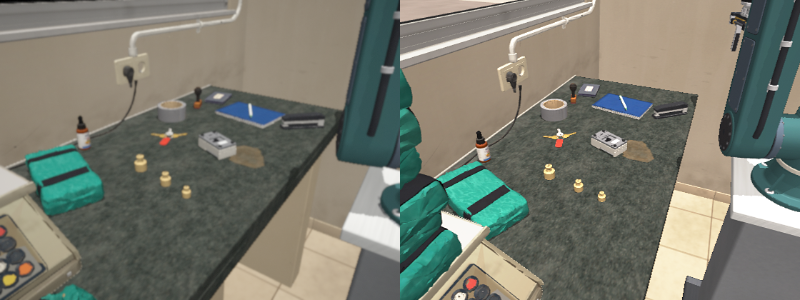

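View pics/b.png

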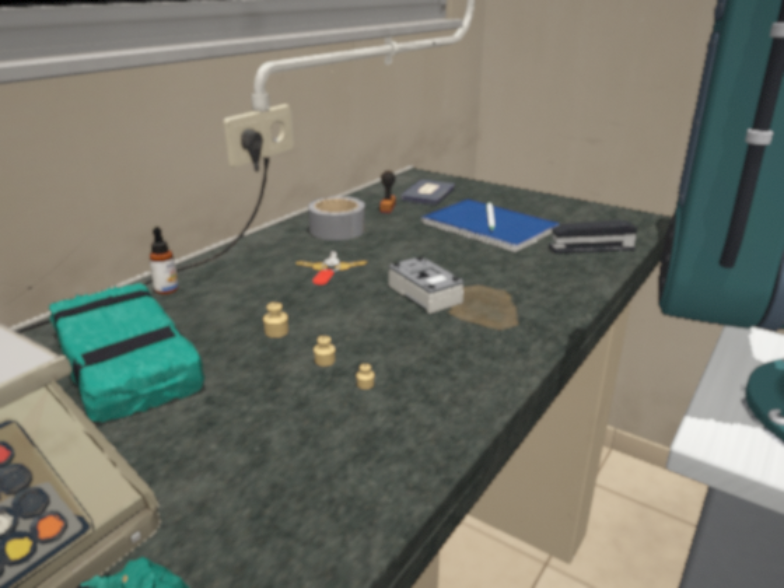

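Emit:
apply_moves:
  commands:
    - [0,0,0,0.02,0.035,0.01,100]
    - [0,0,0,0.04,0.07,0.02,100]
    - [0,0,0,0.06,0.105,0.03,100]
    - [0,0,0,0.08,0.14,0.04,100]
    - [0,0,0,0.1,0.17,0.05,100]

```text
time: 1.3
tool_pos: [0.2869, -0.3458, 0.2562]
ee_rot: [3.141, -0.0, 0.346]
wrist_force: [1.1, 0.3, -0.2]
width: 0.0941
finger_force: 0.0
```

Emit:
apply_moves:
  commands:
    - [0,0,0,0.02,0.035,0,100]
    - [0,0,0,0.04,0.07,0,100]
    - [0,0,0,0.06,0.105,0,100]
    - [0,0,0,0.08,0.14,0,100]
    - [0,0,0,0.1,0.17,0,100]

```text
time: 1.8
tool_pos: [0.387, -0.1757, 0.2559]
ee_rot: [3.141, -0.001, 0.346]
wrist_force: [0.4, -0.9, -0.7]
width: 0.0941
finger_force: 0.0
```

Emit:
apply_moves:
  commands:
    - [0,0,0,0.02,0.035,0,100]
    - [0,0,0,0.04,0.07,0,100]
    - [0,0,0,0.06,0.105,0,100]
    - [0,0,0,0.08,0.14,0,100]
    - [0,0,0,0.1,0.16,0,100]

```text
time: 2.3
tool_pos: [0.487, -0.0148, 0.2559]
ee_rot: [-3.141, -0.001, 0.348]
wrist_force: [0.0, -0.6, -0.1]
width: 0.0939
finger_force: 0.0
```

```bash
python3 - <<'E'
from h import *
st()
s=snapshot("wrist");_,Rm,t=cam(s);print(-Rm.T@t,Rm[2])
Z={"balance":0,"feet":.038,"lock_slot":.035,"lock_thumb":.035,"pan_centre":0}
for q,z in Z.items():
    print(q,[(np.round(d["pixel"]).tolist(),round(d["score"],2),np.round(ray(s,d["pixel"],z),4).tolist()) for d in place_of("wrist",q)[:2]])
save(s,"c.png",k=1.4)
E
```

```text
{'time': 2.3, 'joint_positions': [-0.1473, -0.0584, 1.4192, 0.0006, 1.78, 1.0753], 'tool_pos': [0.487, -0.0148, 0.2559], 'ee_rot': [-3.1415, -0.0009, 0.3483], 'wrist_force': [0.0242, -0.6182, -0.1163], 'width': 0.0939, 'finger_force': 0.0}
[0.5506736  0.00810157 0.43433323] [-0.22053593 -0.08077336 -0.97202858]
balance [([271.0, 145.0], 0.9, [0.5303, 0.0109, 0.0])]
feet [([267.0, 149.0], 0.92, [0.5266, 0.0136, 0.038])]
lock_slot [([266.0, 143.0], 0.64, [0.532, 0.0173, 0.035])]
lock_thumb [([266.0, 145.0], 0.67, [0.5301, 0.0158, 0.035])]
pan_centre []
```

View pics/c.png

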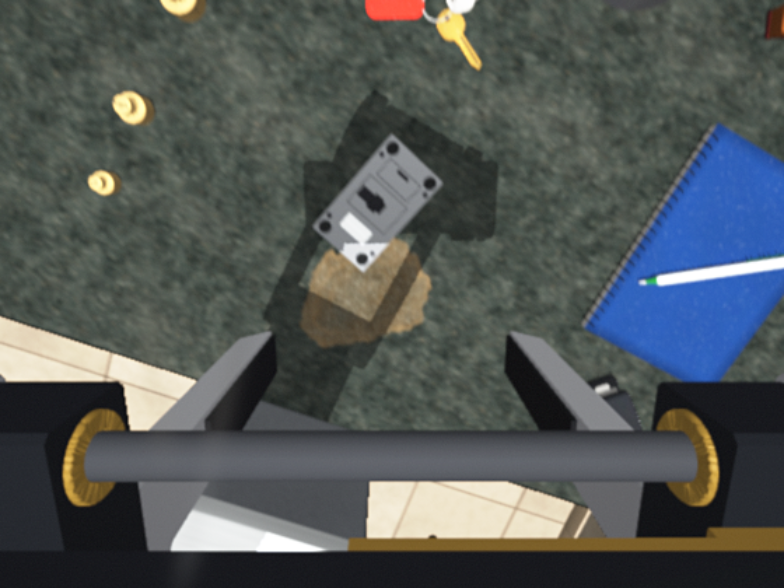

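```bash
python3 - <<'E'
from h import *
s=snapshot("wrist")
save(s,"d.png",(215,85,325,205),5)
for p in [(280,106),(307,131),(232,161),(259,184)]: print(p,ray(s,p,.038))
E
```

```text
(280, 106) [0.57608993 0.01198612 0.038     ]
(307, 131) [ 0.56054897 -0.02699119  0.038     ]
(232, 161) [0.49808846 0.04451019 0.038     ]
(259, 184) [0.48282947 0.00537664 0.038     ]
```

View pics/d.png

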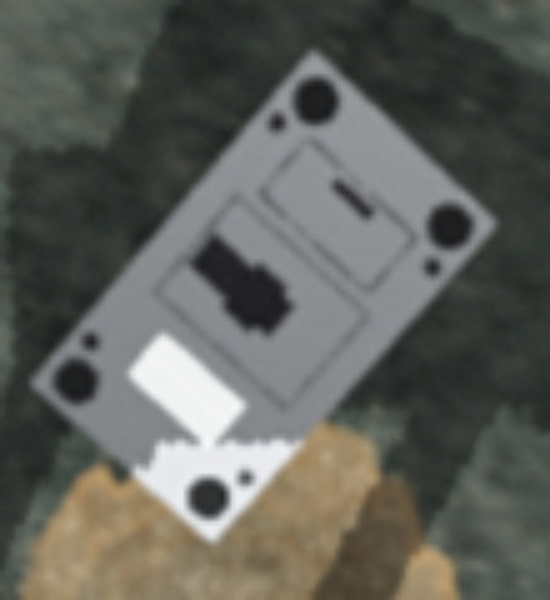

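Emit:
apply_moves:
  commands:
    - [0,0,-0.148,-0.004,0.01,-0.035,100]
    - [0,0,-0.297,-0.008,0.02,-0.07,100]
    - [0,0,-0.446,-0.012,0.03,-0.105,100]
    - [0,0,-0.594,-0.016,0.04,-0.14,100]
    - [0,0,-0.743,-0.02,0.05,-0.175,100]

```text
time: 3.15
tool_pos: [0.466, 0.0318, 0.0797]
ee_rot: [-3.141, -0.001, -0.406]
wrist_force: [0.6, -0.9, 0.4]
width: 0.094
finger_force: 0.0
```

```bash
python3 - <<'E'
from h import *
import bench
print([n for n in dir(bench) if not n.startswith('_')]); print({k:np.round(v,3).tolist() for k,v in get_obs().items()})
s=snapshot("wrist");_,Rm,t=cam(s);print(-Rm.T@t)
Z={"balance":0,"feet":.038,"lock_slot":.035,"lock_thumb":.035}
for q,z in Z.items():
    print(q,[(np.round(d["pixel"]).tolist(),round(d["score"],2),np.round(ray(s,d["pixel"],z),4).tolist()) for d in place_of("wrist",q)[:2]])
p=proj(s,[[.529,.009,.035]])[0].astype(int);print(p)
x0=max(0,min(p[0]-110,340));y0=max(0,min(p[1]-80,260));print(x0,y0)
save(s,"e.png",(x0,y0,x0+220,y0+160),3.6)
E
```

```text
['IKError', 'close_job', 'get_obs', 'grip_point_offset', 'masks_of', 'place_of', 'snapshot']
{'time': 3.15, 'joint_positions': [-0.053, -0.038, 1.752, -0.0, 1.426, 1.923], 'qvel': [0.21, 0.178, 0.551, 0.001, -0.732, 1.684], 'joint_torque': [-0.773, -28.569, -29.606, -0.021, 0.672, -1.403], 'tool_pos': [0.466, 0.032, 0.08], 'ee_rot': [-3.141, -0.001, -0.406], 'wrist_force': [0.613, -0.86, 0.422], 'wrist_torque': [0.059, -0.012, -0.036], 'finger_force': 0.0, 'width': 0.094}
[0.52816803 0.00493934 0.25814494]
balance [([269.0, 133.0], 0.63, [0.5297, 0.0123, 0.0])]
feet [([266.0, 133.0], 0.85, [0.5302, 0.0132, 0.038])]
lock_slot [([265.0, 132.0], 0.6, [0.5314, 0.0133, 0.035])]
lock_thumb [([264.0, 131.0], 0.68, [0.532, 0.0139, 0.035])]
[272 132]
162 52
```

View pics/e.png

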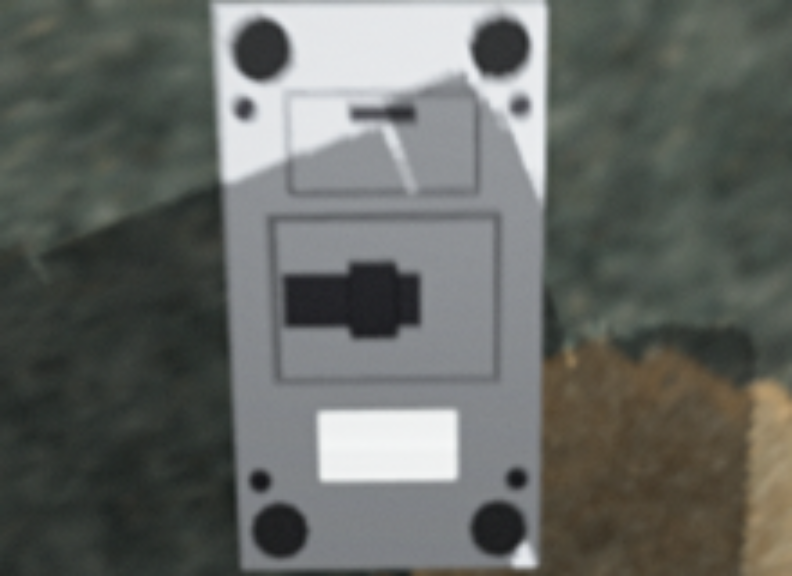

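```bash
cat >> h.py <<'E'
def feet(s,c,yaw,z=.038,r=14):
    g=cv2.cvtColor(s["pixels"],cv2.COLOR_RGB2GRAY).astype(float);P=[]
    u=np.array([np.cos(yaw),np.sin(yaw)]);v=np.array([-u[1],u[0]])
    for a,b in((1,1),(1,-1),(-1,1),(-1,-1)):
        p=proj(s,[[*(c+.042*a*u+.021*b*v),z]])[0]
        for _ in range(4):
            yy,xx=np.mgrid[:420,:560];m=(np.hypot(xx-p[0],yy-p[1])<r)&(g<70)
            p=np.array([xx[m].mean(),yy[m].mean()]) if m.any() else p
        P.append(ray(s,p,z)[:2])
    return np.array(P)
E
python3 - <<'E'
from h import *
st();print(grip_point_offset)
s=snapshot("wrist")
F=feet(s,np.array([.529,.009]),-.395,r=11);print(F.round(4).tolist(),F.mean(0))
d=F[0]+F[1]-F[2]-F[3];print(np.arctan2(d[1],d[0]),np.linalg.norm(F[0]-F[2]),np.linalg.norm(F[0]-F[1]))
st()
g=cv2.cvtColor(s["pixels"],cv2.COLOR_RGB2GRAY)
c=F.mean(0);y=np.arctan2(d[1],d[0]);v=np.array([-np.sin(y),np.cos(y)])
for off in(0,):
  t=np.arange(-24,25,1)/1000
  p=proj(s,np.array([[*(c+a*v+.005*np.array([np.cos(y),np.sin(y)])),.035] for a in t]))
  print([(int(a*1000),int(g[int(round(q[1])),int(round(q[0]))])) for a,q in zip(t,p)])
E
```

```text
{'time': 3.4, 'joint_positions': [-0.0533, -0.0382, 1.7461, -0.0005, 1.4304, 1.9133], 'tool_pos': [0.4677, 0.0316, 0.0826], 'ee_rot': [-3.1409, -0.0033, -0.3957], 'wrist_force': [0.1037, -0.5256, 1.1452], 'width': 0.0942, 'finger_force': 0.0}
0.0188
[[0.5764, 0.0149], [0.5608, -0.0235], [0.4975, 0.0471], [0.4819, 0.0086]] [0.52916783 0.01179475]
-0.38694739703654074 0.0852218333240845 0.041478391586325755
{'time': 3.45, 'joint_positions': [-0.0532, -0.0384, 1.7449, -0.0004, 1.4302, 1.9139], 'tool_pos': [0.4684, 0.0316, 0.0832], 'ee_rot': [-3.1403, -0.0047, -0.3962], 'wrist_force': [0.7288, 0.0236, 0.3935], 'width': 0.0939, 'finger_force': 0.0}
[(-24, 143), (-23, 143), (-22, 137), (-21, 118), (-20, 125), (-19, 143), (-18, 143), (-17, 145), (-16, 144), (-15, 143), (-14, 143), (-13, 142), (-12, 141), (-11, 146), (-10, 144), (-9, 143), (-8, 143), (-7, 144), (-6, 104), (-5, 95), (-4, 99), (-3, 99), (-2, 47), (-1, 34), (0, 37), (1, 35), (2, 35), (3, 36), (4, 35), (5, 33), (6, 38), (7, 63), (8, 107), (9, 106), (10, 107), (11, 109), (12, 109), (13, 108), (14, 108), (15, 109), (16, 111), (17, 111), (18, 110), (19, 124), (20, 105), (21, 117), (22, 139), (23, 140), (24, 141)]
```

Emit:
apply_moves:
  commands:
    - [0,0,0.001,0.016,0.004,0,100]
    - [0,0,0.002,0.032,0.008,0,100]
    - [0,0,0.004,0.048,0.012,0,100]
    - [0,0,0.006,0.064,0.015,-0.018,100]
    - [0,0,0.007,0.079,0.017,-0.035,100]

```text
time: 3.95
tool_pos: [0.5492, 0.049, 0.0488]
ee_rot: [-3.139, -0.007, -0.389]
wrist_force: [-0.6, -0.2, 0.2]
width: 0.0941
finger_force: 0.0
```

Emit:
apply_moves:
  commands:
    - [0,0,0,0,0,0,100]
    - [0,0,0,0,0,0,100]
    - [0,0,0,0,0,0,100]
    - [0,0,0,0,0,0,100]
    - [0,0,0,0,0,0,100]

```text
time: 4.45
tool_pos: [0.5457, 0.0494, 0.0467]
ee_rot: [-3.141, -0.002, -0.39]
wrist_force: [0.2, -0.8, 0.2]
width: 0.0941
finger_force: 0.0
```

```bash
python3 - <<'E'
from h import *
for _ in range(2):st()
s=snapshot("wrist");save(s,"f.png",(200,120,560,390),2.2)
y=-.39;u=np.array([np.cos(y),np.sin(y)]);v=np.array([-u[1],u[0]]);c=np.array([.5292,.0113])
print(proj(s,[[*(c+a*u+b*v),.035] for a,b in((.014,.02),(.014,-.02),(-.014,-.02),(-.014,.02),(0,-.002),(0,-.0049))]).round(1))
E
```

```text
{'time': 4.45, 'joint_positions': [-0.0131, 0.1668, 1.6042, -0.0001, 1.3689, 1.9479], 'tool_pos': [0.5457, 0.0494, 0.0467], 'ee_rot': [-3.1411, -0.0017, -0.3901], 'wrist_force': [0.1686, -0.772, 0.1575], 'width': 0.0941, 'finger_force': 0.0}
{'time': 4.45, 'joint_positions': [-0.0131, 0.1668, 1.6042, -0.0001, 1.3689, 1.9479], 'tool_pos': [0.5457, 0.0494, 0.0467], 'ee_rot': [-3.1411, -0.0017, -0.3901], 'wrist_force': [0.1686, -0.772, 0.1575], 'width': 0.0941, 'finger_force': 0.0}
[[314.3 225. ]
 [381.3 224.9]
 [378.  268.6]
 [313.2 268.6]
 [350.  247.1]
 [354.8 247.1]]
```

View pics/f.png

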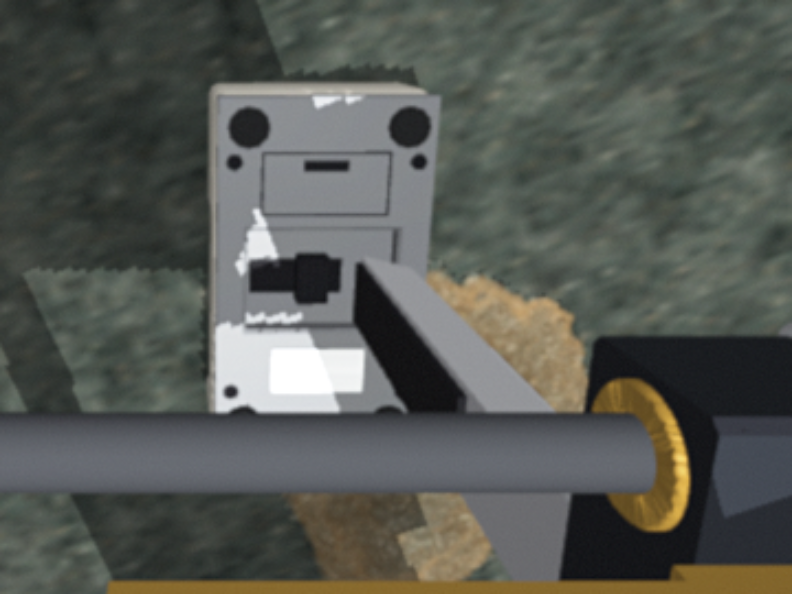

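Emit:
apply_moves:
  commands:
    - [0,0,0,0.001,0.002,0,100]
    - [0,0,0,0.001,0.002,-0.004,100]
    - [0,0,0,0.001,0.002,-0.008,100]
    - [0,0,0,0.001,0.002,-0.012,100]
    - [0,0,0,0.001,0.002,-0.0145,100]

```text
time: 5.0
tool_pos: [0.5459, 0.0516, 0.0301]
ee_rot: [3.141, 0.001, -0.39]
wrist_force: [-0.1, 0.4, 10.1]
width: 0.0941
finger_force: 6.4
```

Emit:
apply_moves:
  commands:
    - [0,0,0,0,0,0,100]
    - [0,0,0,0,0,0,100]
    - [0,0,0,0,0,0,100]
    - [0,0,0,0,0,0,100]
    - [0,0,0,0,0,0,100]

```text
time: 5.5
tool_pos: [0.5465, 0.0515, 0.031]
ee_rot: [3.142, -0.0, -0.39]
wrist_force: [-0.0, -0.5, -0.6]
width: 0.0939
finger_force: 0.0
```

Emit:
apply_moves:
  commands:
    - [0,0,0,0.0005,0.0015,0.0005,100]
    - [0,0,0,0.001,0.003,0.0005,100]
    - [0,0,0,0.002,0.0045,0.0005,100]
    - [0,0,0,0.0025,0.006,0.0005,100]
    - [0,0,0,0.003,0.0075,0.0005,100]

```text
time: 6.0
tool_pos: [0.5495, 0.0591, 0.0315]
ee_rot: [3.141, -0.0, -0.39]
wrist_force: [-0.4, -0.6, 0.1]
width: 0.0943
finger_force: 0.4
```

Emit:
apply_moves:
  commands:
    - [0,0,0,0.0005,0.0015,0,100]
    - [0,0,0,0.001,0.003,0,100]
    - [0,0,0,0.002,0.0045,0,100]
    - [0,0,0,0.0025,0.006,0,100]
    - [0,0,0,0.003,0.007,0,100]

```text
time: 6.5
tool_pos: [0.5522, 0.0658, 0.0314]
ee_rot: [3.141, 0.0, -0.39]
wrist_force: [-0.8, -2.9, 0.1]
width: 0.0939
finger_force: 1.2
```

Emit:
apply_moves:
  commands:
    - [0,0,0,0,0,0,100]
    - [0,0,0,0,0,0,100]
    - [0,0,0,0,0,0,100]
    - [0,0,0,0,0,0,100]
    - [0,0,0,0,0,0,100]

```text
time: 7.0
tool_pos: [0.5523, 0.066, 0.0315]
ee_rot: [3.141, 0.0, -0.39]
wrist_force: [-1.0, -1.9, -0.0]
width: 0.0937
finger_force: 1.1
```

```bash
python3 - <<'E'
from h import *
st()
s=snapshot("wrist")
_,Rm,t=cam(s);o=get_obs()
# thumb/slot profile along v with tool fixed: c nominal with offset
g=cv2.cvtColor(s["pixels"],cv2.COLOR_RGB2GRAY)
y=-.39;u=np.array([np.cos(y),np.sin(y)]);v=np.array([-u[1],u[0]]);c=np.array([.5299,.012])
for off in(.005,.009):
  tt=np.arange(-24,33,1)/1000
  p=proj(s,np.array([[*(c+a*v+off*u),.035] for a in tt]))
  print(off,[(int(round(a*1000)),int(g[int(round(q[1])),int(round(q[0]))])) for a,q in zip(tt,p)])
save(s,"g.png",(200,120,560,390),2.2)
E
```

```text
{'time': 7.0, 'joint_positions': [0.0171, 0.1998, 1.5979, -0.0001, 1.3441, 1.9781], 'tool_pos': [0.5523, 0.066, 0.0315], 'ee_rot': [3.1414, 0.0001, -0.3903], 'wrist_force': [-1.0257, -1.8843, -0.04], 'width': 0.0937, 'finger_force': 1.0524}
0.005 [(-24, 223), (-23, 224), (-22, 224), (-21, 214), (-20, 176), (-19, 127), (-18, 106), (-17, 58), (-16, 75), (-15, 134), (-14, 137), (-13, 135), (-12, 136), (-11, 136), (-10, 137), (-9, 136), (-8, 136), (-7, 136), (-6, 137), (-5, 146), (-4, 155), (-3, 155), (-2, 153), (-1, 154), (0, 155), (1, 155), (2, 153), (3, 154), (4, 154), (5, 152), (6, 123), (7, 68), (8, 34), (9, 21), (10, 21), (11, 20), (12, 26), (13, 31), (14, 31), (15, 27), (16, 31), (17, 29), (18, 31), (19, 30), (20, 23), (21, 18), (22, 23), (23, 78), (24, 134), (25, 137), (26, 230), (27, 236), (28, 232), (29, 232), (30, 234), (31, 181), (32, 123)]
0.009 [(-24, 224), (-23, 224), (-22, 226), (-21, 200), (-20, 130), (-19, 127), (-18, 107), (-17, 59), (-16, 108), (-15, 138), (-14, 136), (-13, 137), (-12, 136), (-11, 136), (-10, 134), (-9, 137), (-8, 137), (-7, 136), (-6, 136), (-5, 136), (-4, 136), (-3, 136), (-2, 137), (-1, 138), (0, 142), (1, 143), (2, 149), (3, 151), (4, 155), (5, 156), (6, 155), (7, 156), (8, 155), (9, 138), (10, 78), (11, 45), (12, 53), (13, 137), (14, 140), (15, 140), (16, 138), (17, 140), (18, 139), (19, 142), (20, 142), (21, 139), (22, 138), (23, 126), (24, 134), (25, 138), (26, 138), (27, 146), (28, 233), (29, 234), (30, 237), (31, 219), (32, 146)]
```

Emit:
apply_moves:
  commands:
    - [0,0,0,0,0,0,100]
    - [0,0,0,-0.001,-0.002,0,100]
    - [0,0,0,-0.001,-0.002,0.01,100]
    - [0,0,0,-0.001,-0.002,0.03,100]
    - [0,0,0,-0.001,-0.002,0.06,100]

```text
time: 7.55
tool_pos: [0.5503, 0.0645, 0.091]
ee_rot: [3.141, 0.003, -0.39]
wrist_force: [-0.2, -0.1, 0.6]
width: 0.0941
finger_force: 0.0
```

Emit:
apply_moves:
  commands:
    - [0,0,0,-0.016,-0.01,0,100]
    - [0,0,0,-0.035,-0.02,0,100]
    - [0,0,0,-0.065,-0.03,0,100]
    - [0,0,0,-0.08,-0.03,0,100]
    - [0,0,0,-0.08,-0.03,0,100]

```text
time: 8.05
tool_pos: [0.4706, 0.0342, 0.0925]
ee_rot: [-3.14, -0.001, -0.391]
wrist_force: [1.1, -0.5, -0.0]
width: 0.0938
finger_force: 0.0
```

```bash
cat > loc.py <<'E'
from h import *
st()
s=snapshot("wrist")
F=feet(s,np.array([.5309,.0142]),-.39,r=11);d=F[0]+F[1]-F[2]-F[3];y=np.arctan2(d[1],d[0]);c=F.mean(0)
print(F.round(4).tolist(),c,y)
g=cv2.cvtColor(s["pixels"],cv2.COLOR_RGB2GRAY);u=np.array([np.cos(y),np.sin(y)]);v=np.array([-u[1],u[0]])
t=np.arange(-24,25,1)/1000
p=proj(s,np.array([[*(c+a*v+.005*u),.035] for a in t]))
print([(int(round(a*1000)),int(g[int(round(q[1])),int(round(q[0]))])) for a,q in zip(t,p)])
p=proj(s,[[*c,.035]])[0].astype(int);x0=int(np.clip(p[0]-110,0,340));y0=int(np.clip(p[1]-80,0,260))
save(s,"h.png",(x0,y0,x0+220,y0+160),3)
E
python3 loc.py
```

```text
{'time': 8.05, 'joint_positions': [-0.0481, -0.0374, 1.7248, 0.0007, 1.4527, 1.9131], 'tool_pos': [0.4706, 0.0342, 0.0925], 'ee_rot': [-3.1404, -0.0011, -0.3905], 'wrist_force': [1.078, -0.4838, -0.046], 'width': 0.0938, 'finger_force': 0.0}
[[0.5774, 0.0166], [0.5611, -0.0216], [0.499, 0.0501], [0.483, 0.0119]] [0.53015732 0.01424879] -0.40454386235893647
[(-24, 142), (-23, 142), (-22, 136), (-21, 119), (-20, 122), (-19, 138), (-18, 143), (-17, 143), (-16, 142), (-15, 142), (-14, 141), (-13, 144), (-12, 143), (-11, 143), (-10, 143), (-9, 142), (-8, 143), (-7, 142), (-6, 126), (-5, 121), (-4, 121), (-3, 122), (-2, 118), (-1, 119), (0, 119), (1, 119), (2, 115), (3, 112), (4, 114), (5, 114), (6, 110), (7, 111), (8, 104), (9, 40), (10, 32), (11, 34), (12, 33), (13, 35), (14, 35), (15, 35), (16, 32), (17, 33), (18, 95), (19, 121), (20, 120), (21, 113), (22, 134), (23, 141), (24, 141)]
```

View pics/h.png

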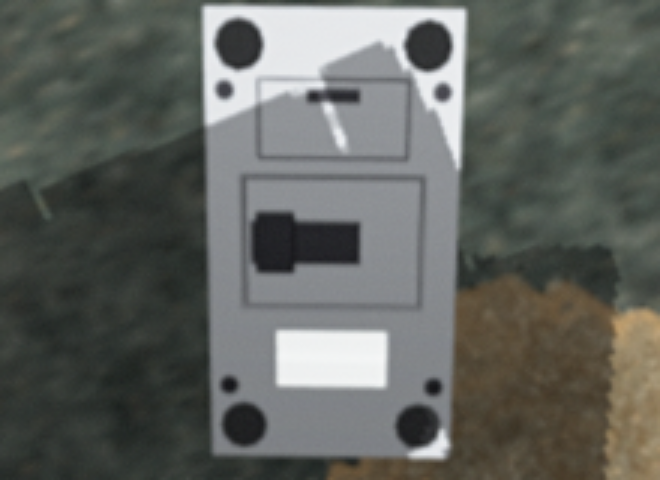

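Emit:
apply_moves:
  commands:
    - [0,0,-0.004,0.02,-0.007,0,100]
    - [0,0,-0.008,0.04,-0.014,0,100]
    - [0,0,-0.015,0.061,-0.021,-0.02,100]
    - [0,0,-0.015,0.061,-0.021,-0.045,100]
    - [0,0,-0.015,0.061,-0.021,-0.07,100]

```text
time: 8.6
tool_pos: [0.535, 0.0131, 0.0213]
ee_rot: [-3.14, -0.002, -0.405]
wrist_force: [0.4, -0.3, 0.1]
width: 0.0941
finger_force: 0.0
```

Emit:
apply_moves:
  commands:
    - [0,0,0,0,0,-0.008,100]
    - [0,0,0,0,0,-0.016,100]
    - [0,0,0,0,0,-0.016,100]
    - [0,0,0,0,0,-0.016,40]
    - [0,0,0,0,0,-0.016,30]

```text
time: 9.1
tool_pos: [0.5336, 0.013, 0.007]
ee_rot: [-3.141, -0.003, -0.405]
wrist_force: [-0.4, 0.1, 1.0]
width: 0.081
finger_force: 0.0
```

Emit:
apply_moves:
  commands:
    - [0,0,0,0,0,0,30]
    - [0,0,0,0,0,0,30]
    - [0,0,0,0,0,0,30]
    - [0,0,0,0,0,0,30]
    - [0,0,0,0,0,0,30]

```text
time: 9.6
tool_pos: [0.5327, 0.0131, 0.006]
ee_rot: [-3.141, -0.001, -0.405]
wrist_force: [-0.7, -0.1, 2.7]
width: 0.0588
finger_force: 30.0
```

Emit:
apply_moves:
  commands:
    - [0,0,0,0,0,0.02,30]
    - [0,0,0.13,0,0,0.04,30]
    - [0,0,0.27,0,0,0.06,30]
    - [0,0,0.41,0,-0.01,0.06,30]
    - [0,0,0.54,0,-0.02,0.06,30]

```text
time: 10.1
tool_pos: [0.5318, -0.007, 0.0649]
ee_rot: [3.142, 0.001, 0.141]
wrist_force: [0.1, 0.2, -5.0]
width: 0.059
finger_force: 30.0
```

Emit:
apply_moves:
  commands:
    - [0,0,0.14,0,-0.01,0,30]
    - [0,0,0.28,0,-0.02,0,30]
    - [0,0,0.42,0,-0.023,0,30]
    - [0,0,0.56,0,-0.023,0,30]
    - [0,0,0.7,0,-0.023,0,30]

```text
time: 10.6
tool_pos: [0.531, -0.0301, 0.0635]
ee_rot: [-3.139, 0.002, 0.84]
wrist_force: [0.1, -0.4, -4.5]
width: 0.0591
finger_force: 30.0
```

Emit:
apply_moves:
  commands:
    - [0,0,0.14,0,0,0,30]
    - [0,0,0.28,0,0,0,30]
    - [0,0,0.42,0,0,0,30]
    - [0,0,0.56,0,0,0,30]
    - [0,0,0.736,0,0,0,30]

```text
time: 11.1
tool_pos: [0.531, -0.0299, 0.0635]
ee_rot: [-3.138, -0.0, 1.551]
wrist_force: [0.4, 0.4, -4.5]
width: 0.0592
finger_force: 30.0
```

```bash
python3 -c "
from h import *
st()"
```

```text
{'time': 11.1, 'joint_positions': [-0.1626, 0.1221, 1.6193, -0.0003, 1.4039, -0.1425], 'tool_pos': [0.531, -0.0299, 0.0635], 'ee_rot': [-3.1379, -0.0003, 1.5507], 'wrist_force': [0.4495, 0.4463, -4.5207], 'width': 0.0592, 'finger_force': 29.9932}
```

Emit:
apply_moves:
  commands:
    - [0,0,0,0,0,-0.02,30]
    - [0,0,0,0,0,-0.04,30]
    - [0,0,0,0,0,-0.052,30]
    - [0,0,0,0,0,-0.056,30]
    - [0,0,0,0,0,-0.059,30]

```text
time: 11.6
tool_pos: [0.5318, -0.0299, 0.006]
ee_rot: [-3.14, -0.0, 1.545]
wrist_force: [-3.8, 0.5, 3.0]
width: 0.0593
finger_force: 30.0
```

Emit:
apply_moves:
  commands:
    - [0,0,0,0,0,0,30]
    - [0,0,0,0,0,0,30]
    - [0,0,0,0,0,0,100]
    - [0,0,0,0,0,0,100]
    - [0,0,0,0,0,0,100]

```text
time: 12.1
tool_pos: [0.5335, -0.0302, 0.0078]
ee_rot: [3.139, 0.0, 1.545]
wrist_force: [-1.1, 0.7, -0.1]
width: 0.0797
finger_force: 0.0
```

Emit:
apply_moves:
  commands:
    - [0,0,0,0,0,0,100]
    - [0,0,0,0,0,0.02,100]
    - [0,0,0,0,0,0.05,100]
    - [0,0,0,0,0,0.08,100]
    - [0,0,0,0,0,0.1,100]

```text
time: 12.6
tool_pos: [0.5335, -0.0301, 0.1092]
ee_rot: [3.138, 0.0, 1.545]
wrist_force: [0.4, -0.2, -0.1]
width: 0.0941
finger_force: 0.0
```

Emit:
apply_moves:
  commands:
    - [-0.149,0.004,0,0,0.01,0,100]
    - [-0.298,0.008,0,0,0.02,0,100]
    - [-0.447,0.012,0,0,0.03,-0.01,100]
    - [-0.596,0.016,0,0,0.04,-0.02,100]
    - [-0.745,0.019,0,0,0.045,-0.037,100]

```text
time: 13.1
tool_pos: [0.5345, 0.0169, 0.072]
ee_rot: [3.131, 0.749, 1.54]
wrist_force: [0.1, -0.9, -0.4]
width: 0.0939
finger_force: 0.0
```

Emit:
apply_moves:
  commands:
    - [-0.04,0.001,0,0,0,0,100]
    - [-0.04,0.001,0,0,0,0,100]
    - [-0.04,0.001,0,0,0,0,100]
    - [-0.04,0.001,0,0,0,0,100]
    - [-0.04,0.001,0,0,0,0,100]

```text
time: 13.6
tool_pos: [0.5332, 0.0143, 0.0711]
ee_rot: [3.136, 0.784, 1.539]
wrist_force: [0.2, -0.7, 0.9]
width: 0.0941
finger_force: 0.0
```

```bash
python3 - <<'E'
from h import *
st();o=get_obs();print(R.from_euler('xyz',o["ee_rot"]).as_matrix().round(3))
a=snapshot("scene");b=snapshot("wrist")
cv2.imwrite("pics/i.png",np.hstack([cv2.resize(a["pixels"][100:310,200:480],(440,330)),cv2.resize(b["pixels"],(360,330))])[:,:,::-1])
E
```

```text
{'time': 13.6, 'joint_positions': [0.3574, 0.352, 1.5427, -0.7146, 1.5944, 0.4999], 'tool_pos': [0.5332, 0.0143, 0.0711], 'ee_rot': [3.1363, 0.7835, 1.5394], 'wrist_force': [0.1659, -0.6894, 0.9167], 'width': 0.0941, 'finger_force': 0.0}
[[ 0.022  1.    -0.017]
 [ 0.708 -0.028 -0.706]
 [-0.706  0.004 -0.708]]
```

View pics/i.png

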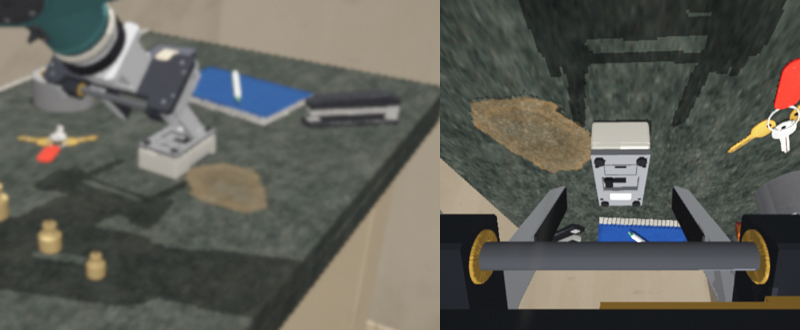

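Emit:
apply_moves:
  commands:
    - [0,0,0,0,-0.015,-0.015,100]
    - [0,0,0,0,-0.03,-0.03,100]
    - [0,0,0,0,-0.045,-0.045,100]
    - [0,0,0,0,-0.052,-0.052,100]
    - [0,0,0,0,-0.057,-0.057,100]

```text
time: 14.2
tool_pos: [0.5322, -0.0428, 0.0124]
ee_rot: [3.141, 0.785, 1.543]
wrist_force: [-0.6, 0.1, -1.0]
width: 0.0945
finger_force: 0.0
```

Emit:
apply_moves:
  commands:
    - [0,0,0,0,0,0,100]
    - [0,0,0,0,0,0,100]
    - [0,0,0,0,0,0,30]
    - [0,0,0,0,0,0,30]
    - [0,0,0,0,0,0,30]

```text
time: 14.7
tool_pos: [0.5327, -0.0415, 0.0129]
ee_rot: [3.14, 0.785, 1.544]
wrist_force: [-0.2, 1.0, -0.3]
width: 0.0736
finger_force: 0.0
```

Emit:
apply_moves:
  commands:
    - [0,0,0,0,0,0,30]
    - [0,0,0,0,0,0,30]
    - [0,0,0,0,0,0,30]
    - [0,0,0,0,0,0,30]
    - [0,0,0,0,0,0,30]

```text
time: 15.2
tool_pos: [0.5327, -0.0418, 0.0126]
ee_rot: [3.14, 0.785, 1.544]
wrist_force: [0.3, 1.3, -0.1]
width: 0.0592
finger_force: 30.0
```

Emit:
apply_moves:
  commands:
    - [0,0,0,0,0,0.02,30]
    - [0,0,0,0,0,0.04,30]
    - [0.14,-0.004,0,0,0,0.06,30]
    - [0.28,-0.007,0,0,0,0.08,30]
    - [0.42,-0.011,0,0,0,0.08,30]

```text
time: 15.7
tool_pos: [0.5352, -0.0414, 0.099]
ee_rot: [3.13, 0.361, 1.543]
wrist_force: [0.1, -0.9, -5.5]
width: 0.0595
finger_force: 30.0
```

Emit:
apply_moves:
  commands:
    - [0.14,-0.004,0,0,0,0,30]
    - [0.28,-0.007,0,0,0,0,30]
    - [0.42,-0.011,0,0,0,0,30]
    - [0.56,-0.014,0,0,0,0,30]
    - [0.7,-0.018,0,0,0,0,30]

```text
time: 16.2
tool_pos: [0.5324, -0.0433, 0.0954]
ee_rot: [3.137, -0.337, 1.548]
wrist_force: [-1.0, 1.2, -5.3]
width: 0.059
finger_force: 30.0
```

Emit:
apply_moves:
  commands:
    - [0.14,-0.004,0,0,0,0,30]
    - [0.28,-0.007,0,0,0,0,30]
    - [0.42,-0.011,0,0,0,0,30]
    - [0.45,-0.011,0,0,0,0,30]
    - [0.45,-0.011,0,0,0,0,30]

```text
time: 16.7
tool_pos: [0.5317, -0.0433, 0.0916]
ee_rot: [-3.138, -0.783, 1.541]
wrist_force: [-0.8, 1.0, -4.0]
width: 0.0594
finger_force: 30.0
```

```bash
python3 - <<'E'
from h import *
st()
s=[snapshot(c) for c in("scene","side","wrist")]
cv2.imwrite("pics/j.png",np.hstack([cv2.resize(s[0]["pixels"][100:280,200:440],(400,300)),cv2.resize(s[1]["pixels"][100:280,200:440],(400,300))])[:,:,::-1])
E
```

```text
{'time': 16.7, 'joint_positions': [-0.5991, 0.3323, 1.5227, 0.6441, 1.741, -0.61], 'tool_pos': [0.5317, -0.0433, 0.0916], 'ee_rot': [-3.1375, -0.7827, 1.541], 'wrist_force': [-0.7864, 0.9756, -4.0079], 'width': 0.0594, 'finger_force': 29.9988}
```

View pics/j.png

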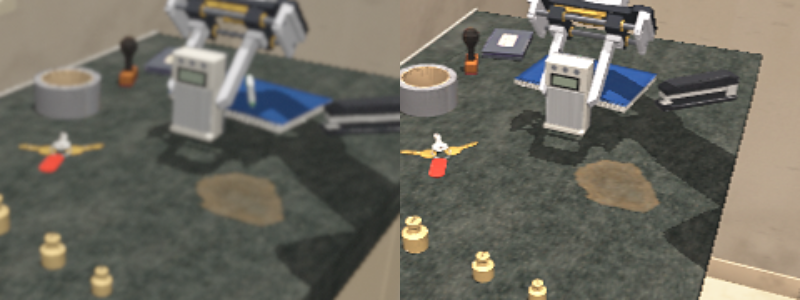

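Emit:
apply_moves:
  commands:
    - [0,0,0,0,0,-0.012,30]
    - [0,0,0,0,0,-0.024,30]
    - [0,0,0,0,0,-0.036,30]
    - [0,0,0,0,0,-0.042,30]
    - [0,0,0,0,0,-0.046,30]

```text
time: 17.35
tool_pos: [0.5319, -0.0414, 0.0452]
ee_rot: [-3.138, -0.786, 1.542]
wrist_force: [0.3, -0.4, -4.7]
width: 0.0595
finger_force: 30.0
```

Emit:
apply_moves:
  commands:
    - [0,0,0,0,0,-0.001,30]
    - [0,0,0,0,0,-0.002,30]
    - [0,0,0,0,0,-0.003,30]
    - [0,0,0,0,0,-0.003,30]
    - [0,0,0,0,0,-0.003,30]

```text
time: 17.85
tool_pos: [0.5326, -0.0421, 0.0438]
ee_rot: [-3.141, -0.785, 1.544]
wrist_force: [-0.0, 0.6, -4.1]
width: 0.0591
finger_force: 30.0
```

Emit:
apply_moves:
  commands:
    - [0,0,0,0,0,-0.001,30]
    - [0,0,0,0,0,-0.002,30]
    - [0,0,0,0,0,-0.003,30]
    - [0,0,0,0,0,-0.003,30]
    - [0,0,0,0,0,-0.003,30]

```text
time: 18.35
tool_pos: [0.5327, -0.0422, 0.0436]
ee_rot: [3.14, -0.787, 1.547]
wrist_force: [-3.1, -4.1, 7.7]
width: 0.0591
finger_force: 30.0
```

Emit:
apply_moves:
  commands:
    - [0,0,0,0,0,0.001,30]
    - [0,0,0,0,0,0.002,60]
    - [0,0,0,0,0,0.002,100]
    - [0,0,0,0,0,0.002,100]
    - [0,0,0,0,0,0.002,100]

```text
time: 18.85
tool_pos: [0.5325, -0.0417, 0.0422]
ee_rot: [-3.141, -0.786, 1.544]
wrist_force: [0.3, -0.1, -0.8]
width: 0.0799
finger_force: 0.0
```

Emit:
apply_moves:
  commands:
    - [0,0,0,0,0,0,100]
    - [0,0,0,0,-0.015,0.015,100]
    - [0,0,0,0,-0.03,0.03,100]
    - [0,0,0,0,-0.05,0.05,100]
    - [0,0,0,0,-0.075,0.075,100]

```text
time: 19.35
tool_pos: [0.5318, -0.1166, 0.1174]
ee_rot: [-3.138, -0.787, 1.543]
wrist_force: [1.1, -0.1, 0.3]
width: 0.0945
finger_force: 0.0
```

```bash
python3 - <<'E'
from h import *
st()
s=[snapshot(c) for c in("scene","side","wrist")]
for c in("scene","side"):
  for d in masks_of(c,"balance")[:1]: print(c,d["score"],d["extent"])
cs=[[.5327+a,y,z] for a in(-.03,.03) for y in(-.0297,-.0647) for z in(0,.104)]
for k in(0,1):
  p=proj(s[k],cs);print(p.min(0),p.max(0))
E
```

```text
{'time': 19.35, 'joint_positions': [-0.6948, 0.3888, 1.3931, 0.6161, 1.858, -0.6435], 'tool_pos': [0.5318, -0.1166, 0.1174], 'ee_rot': [-3.1379, -0.787, 1.5429], 'wrist_force': [1.0907, -0.0754, 0.2683], 'width': 0.0945, 'finger_force': 0.0}
side 0.63 [283.1, 152.0, 315.1, 200.5]
[299.86262099 149.29593781] [334.93206688 206.36433332]
[284.51146734 149.19126947] [315.21205155 199.14844403]
```

Emit:
apply_moves:
  commands:
    - [-0.14,0.004,0,0,0,0.03,100]
    - [-0.28,0.007,0,0,0,0.06,100]
    - [-0.42,0.011,0,0,0.01,0.08,100]
    - [-0.56,0.014,0,0,0.02,0.08,100]
    - [-0.7,0.018,0,0,0.03,0.08,100]

```text
time: 20.1
tool_pos: [0.5324, -0.086, 0.1982]
ee_rot: [3.139, -0.08, 1.545]
wrist_force: [-0.1, 0.1, -1.1]
width: 0.0934
finger_force: 0.0
```

Emit:
apply_moves:
  commands:
    - [-0.14,0.004,0,0,0.01,0,100]
    - [-0.28,0.007,0,0,0.02,0,100]
    - [-0.42,0.011,0,0,0.03,0,100]
    - [-0.56,0.014,0,0,0.04,0,100]
    - [-0.7,0.018,0,0,0.05,0,100]

```text
time: 20.6
tool_pos: [0.5317, -0.0352, 0.197]
ee_rot: [3.141, 0.621, 1.547]
wrist_force: [0.3, -0.1, 0.2]
width: 0.0937
finger_force: 0.0
```

Emit:
apply_moves:
  commands:
    - [-0.14,0.004,0,0,0.02,0,100]
    - [-0.171,0.004,0,0,0.04,-0.02,100]
    - [-0.171,0.004,0,0.0005,0.052,-0.05,100]
    - [-0.171,0.004,0,0.0005,0.052,-0.085,100]
    - [-0.171,0.004,0,0.0005,0.052,-0.085,100]

```text
time: 21.1
tool_pos: [0.5284, 0.0155, 0.1055]
ee_rot: [-3.122, 0.79, 1.561]
wrist_force: [-0.4, -0.3, -0.0]
width: 0.094
finger_force: 0.0
```

```bash
python3 - <<'E'
from h import *
st();o=get_obs();print(R.from_euler('xyz',o["ee_rot"]).as_matrix().round(3))
E
```

```text
{'time': 21.1, 'joint_positions': [0.3623, 0.3167, 1.5165, -0.7164, 1.6549, 0.4476], 'tool_pos': [0.5284, 0.0155, 0.1055], 'ee_rot': [-3.1221, 0.7896, 1.5613], 'wrist_force': [-0.3514, -0.2819, -0.0244], 'width': 0.094, 'finger_force': 0.0}
[[ 0.007  1.    -0.026]
 [ 0.704 -0.023 -0.71 ]
 [-0.71  -0.014 -0.704]]
```

Emit:
apply_moves:
  commands:
    - [0,0,0,0,-0.015,-0.015,100]
    - [0,0,0,0,-0.035,-0.035,100]
    - [0,0,0,0,-0.055,-0.055,100]
    - [0,0,0,0,-0.066,-0.066,100]
    - [0,0,0,0,-0.071,-0.07,100]

```text
time: 21.6
tool_pos: [0.532, -0.057, 0.042]
ee_rot: [-3.14, 0.787, 1.544]
wrist_force: [-0.3, 0.3, 0.4]
width: 0.0942
finger_force: 0.0
```

Emit:
apply_moves:
  commands:
    - [0,0,0,0,0,0,100]
    - [0,0,0,0,0,0,100]
    - [0,0,0,0,0,0,30]
    - [0,0,0,0,0,0,30]
    - [0,0,0,0,0,0,30]

```text
time: 22.1
tool_pos: [0.5333, -0.0555, 0.043]
ee_rot: [3.139, 0.786, 1.543]
wrist_force: [0.3, 0.3, -0.1]
width: 0.0734
finger_force: 0.0
```

Emit:
apply_moves:
  commands:
    - [0,0,0,0,0,0,30]
    - [0,0,0,0,0,0,30]
    - [0,0,0,0,0,0,30]
    - [0,0,0,0,0,0,30]
    - [0,0,0,0,0,0,30]

```text
time: 22.6
tool_pos: [0.5328, -0.0559, 0.0426]
ee_rot: [3.14, 0.786, 1.543]
wrist_force: [-1.4, 0.7, 1.6]
width: 0.0597
finger_force: 30.0
```

Emit:
apply_moves:
  commands:
    - [0,0,0,0,0,0.02,30]
    - [0,0,0,0,0,0.04,30]
    - [0.14,-0.004,0,0,0,0.06,30]
    - [0.28,-0.007,0,0,0,0.06,30]
    - [0.42,-0.011,0,0,0,0.06,30]

```text
time: 23.1
tool_pos: [0.5344, -0.0552, 0.1063]
ee_rot: [3.135, 0.361, 1.544]
wrist_force: [-0.7, -0.1, -4.8]
width: 0.0598
finger_force: 30.0
```

Emit:
apply_moves:
  commands:
    - [0.14,-0.004,0,0,0,0,30]
    - [0.28,-0.007,0,0,0,0,30]
    - [0.42,-0.011,0,0,0,0,30]
    - [0.56,-0.014,0,0,0,0,30]
    - [0.7,-0.018,0,0,0,0,30]

```text
time: 23.6
tool_pos: [0.5333, -0.0575, 0.1055]
ee_rot: [3.137, -0.335, 1.547]
wrist_force: [0.8, 0.5, -4.5]
width: 0.0596
finger_force: 30.0
```

Emit:
apply_moves:
  commands:
    - [0.14,-0.004,0,0,0,0,30]
    - [0.28,-0.007,0,0,0,0,30]
    - [0.42,-0.011,0,0,0,0,30]
    - [0.451,-0.012,0,0,0,0,30]
    - [0.451,-0.012,0,0,0,0,30]

```text
time: 24.1
tool_pos: [0.5323, -0.0574, 0.1015]
ee_rot: [-3.138, -0.783, 1.541]
wrist_force: [-0.3, 0.6, -3.8]
width: 0.0597
finger_force: 30.0
```

Emit:
apply_moves:
  commands:
    - [0,0,0,0,0,-0.02,30]
    - [0,0,0,0,0,-0.04,30]
    - [0,0,0,0,0,-0.06,30]
    - [0,0,0,0,0,-0.075,30]
    - [0,0,0,0,0,-0.08,30]

```text
time: 24.6
tool_pos: [0.5314, -0.0546, 0.0198]
ee_rot: [-3.135, -0.787, 1.541]
wrist_force: [-0.5, -0.3, -4.7]
width: 0.0597
finger_force: 30.0
```

Emit:
apply_moves:
  commands:
    - [0,0,0,0,0,-0.002,30]
    - [0,0,0,0,0,-0.004,30]
    - [0,0,0,0,0,-0.004,30]
    - [0,0,0,0,0,-0.004,30]
    - [0,0,0,0,0,-0.004,30]

```text
time: 25.1
tool_pos: [0.5333, -0.0563, 0.0191]
ee_rot: [3.14, -0.785, 1.545]
wrist_force: [0.2, -0.5, -4.1]
width: 0.0598
finger_force: 30.0
```

Emit:
apply_moves:
  commands:
    - [0,0,0,0,0,-0.002,30]
    - [0,0,0,0,0,-0.004,30]
    - [0,0,0,0,0,-0.006,30]
    - [0,0,0,0,0,-0.006,30]
    - [0,0,0,0,0,-0.006,30]

```text
time: 25.6
tool_pos: [0.5329, -0.056, 0.0124]
ee_rot: [-3.141, -0.785, 1.544]
wrist_force: [0.5, 0.5, -3.9]
width: 0.0596
finger_force: 30.0
```

Emit:
apply_moves:
  commands:
    - [0,0,0,0,0,-0.001,30]
    - [0,0,0,0,0,-0.002,30]
    - [0,0,0,0,0,-0.002,30]
    - [0,0,0,0,0,-0.002,30]
    - [0,0,0,0,0,-0.002,30]

```text
time: 26.1
tool_pos: [0.5329, -0.0559, 0.0123]
ee_rot: [3.14, -0.787, 1.546]
wrist_force: [-3.7, -1.5, 5.7]
width: 0.0596
finger_force: 30.0
```

Emit:
apply_moves:
  commands:
    - [0,0,0,0,0,0.001,30]
    - [0,0,0,0,0,0.002,60]
    - [0,0,0,0,0,0.002,100]
    - [0,0,0,0,0,0.002,100]
    - [0,0,0,0,0,0.002,100]

```text
time: 26.6
tool_pos: [0.5332, -0.0559, 0.0125]
ee_rot: [3.141, -0.785, 1.544]
wrist_force: [0.7, 1.4, 0.3]
width: 0.08
finger_force: 0.0
```

Emit:
apply_moves:
  commands:
    - [0,0,0,0,0,0,100]
    - [0,0,0,0,-0.015,0.015,100]
    - [0,0,0,0,-0.03,0.03,100]
    - [0,0,0,0,-0.05,0.05,100]
    - [0,0,0,0,-0.075,0.075,100]

```text
time: 27.1
tool_pos: [0.5323, -0.1306, 0.0876]
ee_rot: [-3.139, -0.787, 1.543]
wrist_force: [0.2, -0.5, -0.8]
width: 0.0939
finger_force: 0.0
```

Emit:
apply_moves:
  commands:
    - [-0.14,0.004,0,0,0,0.03,100]
    - [-0.28,0.007,0,0,0,0.06,100]
    - [-0.42,0.011,0,0,0.01,0.08,100]
    - [-0.56,0.014,0,0,0.03,0.1,100]
    - [-0.7,0.018,0,0,0.05,0.12,100]

```text
time: 27.6
tool_pos: [0.5333, -0.0811, 0.21]
ee_rot: [3.137, -0.079, 1.542]
wrist_force: [1.2, -0.3, -0.7]
width: 0.0936
finger_force: 0.0
```

Emit:
apply_moves:
  commands:
    - [-0.085,0.003,0,0,0.02,0,100]
    - [-0.085,0.003,0,0.01,0.04,0,100]
    - [-0.085,0.003,0,0.02,0.06,0,100]
    - [-0.085,0.003,0,0.03,0.08,0,100]
    - [-0.085,0.003,0,0.04,0.1,0,100]

```text
time: 28.1
tool_pos: [0.573, 0.0204, 0.2076]
ee_rot: [-3.141, -0.0, 1.545]
wrist_force: [0.7, -0.0, 0.6]
width: 0.094
finger_force: 0.0
```

```bash
python3 - <<'E'
from h import *
st()
S={c:snapshot(c) for c in("scene","side","wrist")}
for c,s in S.items():
    for q,z in{"balance":.038,"pan_centre":.036,"weight_large":0,"weight_middle":0,"weight_small":0}.items():
        print(c,q,[(np.round(d["pixel"]).tolist(),round(d["score"],2),np.round(ray(s,d["pixel"],z),4).tolist()) for d in place_of(c,q)[:1]])
cv2.imwrite("pics/k.png",np.hstack([cv2.resize(S["side"]["pixels"][100:280,180:420],(400,300)),cv2.resize(S["wrist"]["pixels"],(400,300))])[:,:,::-1])
E
```

```text
{'time': 28.1, 'joint_positions': [-0.0637, 0.1392, 1.3095, 0.0005, 1.6931, -0.0375], 'tool_pos': [0.573, 0.0204, 0.2076], 'ee_rot': [-3.1415, -0.0005, 1.5447], 'wrist_force': [0.6588, -0.0282, 0.6171], 'width': 0.094, 'finger_force': 0.0}
scene balance [([320.0, 180.0], 0.81, [0.5369, -0.0699, 0.038])]
scene pan_centre [([315.0, 185.0], 0.66, [0.5349, -0.0425, 0.036])]
scene weight_large [([197.0, 237.0], 0.71, [0.6315, 0.2158, 0.0])]
scene weight_middle [([238.0, 254.0], 0.68, [0.5332, 0.2195, 0.0])]
scene weight_small [([259.0, 273.0], 0.64, [0.4684, 0.2439, 0.0])]
side balance [([300.0, 175.0], 0.92, [0.5383, -0.0709, 0.038])]
side pan_centre [([282.0, 280.0], 0.51, [0.4482, 0.2863, 0.036])]
side weight_large [([208.0, 246.0], 0.71, [0.6331, 0.2156, 0.0])]
side weight_middle []
side weight_small [([280.0, 281.0], 0.71, [0.4653, 0.2537, 0.0])]
wrist balance [([246.0, 273.0], 0.9, [0.5347, -0.0667, 0.038])]
wrist pan_centre [([243.0, 260.0], 0.71, [0.5315, -0.0521, 0.036])]
wrist weight_large [([327.0, 4.0], 0.7, [0.6279, 0.2159, 0.0])]
wrist weight_middle [([246.0, 261.0], 0.17, [0.5307, -0.0672, 0.0])]
wrist weight_small []
```

View pics/k.png

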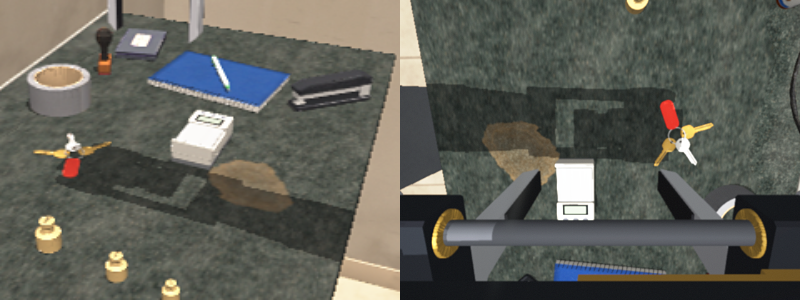

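Emit:
apply_moves:
  commands:
    - [0,0,0,0.01,0.025,0,100]
    - [0,0,0,0.02,0.05,-0.02,100]
    - [0,0,0,0.03,0.075,-0.035,100]
    - [0,0,0,0.04,0.1,-0.05,100]
    - [0,0,0,0.05,0.11,-0.055,100]

```text
time: 29.5
tool_pos: [0.6221, 0.1311, 0.1502]
ee_rot: [-3.138, -0.0, 1.547]
wrist_force: [0.2, -0.5, -0.6]
width: 0.0946
finger_force: 0.0
```

Emit:
apply_moves:
  commands:
    - [0,0,0,0,0,0,60]
    - [0,0,0,0,0,0,60]
    - [0,0,0,0,0,0,60]
    - [0,0,0,0,0,0,60]
    - [0,0,0,0,0,0,60]

```text
time: 30.0
tool_pos: [0.6231, 0.1282, 0.1535]
ee_rot: [3.14, -0.0, 1.543]
wrist_force: [0.1, -0.1, -0.9]
width: 0.0579
finger_force: 0.0
```

```bash
python3 - <<'E'
from h import *
st();s=snapshot("wrist")
for q in("weight_large","weight_middle"): print(q,[(np.round(d["pixel"]).tolist(),round(d["score"],2),np.round(ray(s,d["pixel"],0),4).tolist()) for d in place_of("wrist",q)[:2]])
m=masks_of("wrist","weight_large")[0];e=m["extent"];print(m["score"],e)
# fit foot xy: model of two cylinders' silhouette vs mask bbox
from scipy.optimize import least_squares
a=np.linspace(0,6.283,40);ring=lambda x,y,r,z:np.c_[x+r*np.cos(a),y+r*np.sin(a),np.full(40,z)]
def f(v):
    p=proj(s,np.vstack([ring(v[0],v[1],.015,0),ring(v[0],v[1],.015,.024),ring(v[0],v[1],.009,.04)]));return np.r_[p.min(0),p.max(0)]-np.array(e)
r=least_squares(f,[.63,.215]);print(r.x,r.fun)
E
```

```text
{'time': 30.0, 'joint_positions': [0.1139, 0.2923, 1.2341, -0.0001, 1.6138, 0.1417], 'tool_pos': [0.6231, 0.1282, 0.1535], 'ee_rot': [3.1403, -0.0001, 1.543], 'wrist_force': [0.1133, -0.0794, -0.9376], 'width': 0.0579, 'finger_force': 0.0}
weight_large [([285.0, 107.0], 0.79, [0.632, 0.2176, 0.0])]
weight_middle [([178.0, 93.0], 0.84, [0.5309, 0.2331, 0.0])]
0.65 [268.5, 86.0, 299.0, 124.2]
[0.630246   0.21772212] [-1.62514312  1.09896039  1.62584816 -1.20270006]
```

Emit:
apply_moves:
  commands:
    - [0,0,0,0.002,0.022,-0.02,60]
    - [0,0,0,0.004,0.044,-0.04,60]
    - [0,0,0,0.006,0.066,-0.06,60]
    - [0,0,0,0.008,0.08,-0.08,60]
    - [0,0,0,0.008,0.088,-0.085,60]

```text
time: 30.7
tool_pos: [0.629, 0.2178, 0.0641]
ee_rot: [-3.136, 0.001, 1.545]
wrist_force: [-0.5, -0.4, 0.1]
width: 0.056
finger_force: 0.0
```

Emit:
apply_moves:
  commands:
    - [0,0,0,0,0,0,60]
    - [0,0,0,0,0,0,60]
    - [0,0,0,0,0,-0.02,60]
    - [0,0,0,0,0,-0.04,60]
    - [0,0,0,0,0,-0.05,60]

```text
time: 31.2
tool_pos: [0.631, 0.216, 0.0174]
ee_rot: [3.142, 0.0, 1.543]
wrist_force: [0.1, 1.4, 0.4]
width: 0.0563
finger_force: 0.0
```

Emit:
apply_moves:
  commands:
    - [0,0,0,0,0,-0.006,60]
    - [0,0,0,0,0,-0.01,60]
    - [0,0,0,0,0,-0.01,60]
    - [0,0,0,0,0,-0.01,60]
    - [0,0,0,0,0,-0.01,10]

```text
time: 31.7
tool_pos: [0.6315, 0.2172, 0.0085]
ee_rot: [3.14, -0.0, 1.544]
wrist_force: [-0.2, 0.3, -0.4]
width: 0.0514
finger_force: 0.0
```

Emit:
apply_moves:
  commands:
    - [0,0,0,0,0,0,10]
    - [0,0,0,0,0,0,10]
    - [0,0,0,0,0,0,10]
    - [0,0,0,0,0,0,10]
    - [0,0,0,0,0,0,10]

```text
time: 32.2
tool_pos: [0.631, 0.2171, 0.0077]
ee_rot: [3.142, -0.0, 1.544]
wrist_force: [-1.1, -0.0, 1.6]
width: 0.0282
finger_force: 30.0
```

Emit:
apply_moves:
  commands:
    - [0,0,0,0,0,0.02,10]
    - [0,0,0,0,0,0.045,10]
    - [0,0,0,0,0,0.075,10]
    - [0,0,0,-0.01,-0.02,0.085,10]
    - [0,0,0,-0.02,-0.05,0.09,10]

```text
time: 32.7
tool_pos: [0.6114, 0.1681, 0.099]
ee_rot: [3.139, -0.001, 1.547]
wrist_force: [0.3, -0.3, -2.4]
width: 0.0283
finger_force: 29.9
```

Emit:
apply_moves:
  commands:
    - [0,0,0,-0.012,-0.035,0,10]
    - [0,0,0,-0.024,-0.07,0,10]
    - [0,0,0,-0.036,-0.105,0,10]
    - [0,0,0,-0.048,-0.14,0,10]
    - [0,0,0,-0.06,-0.165,0,10]

```text
time: 33.2
tool_pos: [0.5497, 0.0, 0.0968]
ee_rot: [-3.14, 0.001, 1.543]
wrist_force: [0.6, -0.4, -2.1]
width: 0.0281
finger_force: 29.9
```

Emit:
apply_moves:
  commands:
    - [0,0,0,-0.008,-0.02,0,10]
    - [0,0,0,-0.018,-0.04,0,10]
    - [0,0,0,-0.018,-0.053,0,10]
    - [0,0,0,-0.018,-0.053,0,10]
    - [0,0,0,-0.018,-0.053,0,10]

```text
time: 33.7
tool_pos: [0.5332, -0.0506, 0.0973]
ee_rot: [-3.141, -0.001, 1.544]
wrist_force: [0.5, 0.0, -2.3]
width: 0.0281
finger_force: 29.9
```

```bash
python3 - <<'E'
from h import *
st()
S={c:snapshot(c) for c in("scene","side","wrist")}
for c,s in S.items():
    for q,z in{"balance":.038,"pan_centre":.036,"weight_large":.09}.items():
        print(c,q,[(np.round(d["pixel"]).tolist(),round(d["score"],2),np.round(ray(s,d["pixel"],z),4).tolist()) for d in place_of(c,q)[:1]])
cv2.imwrite("pics/l.png",np.hstack([cv2.resize(S["side"]["pixels"][130:220,240:360],(400,300)),cv2.resize(S["wrist"]["pixels"],(400,300))])[:,:,::-1])
E
```

```text
{'time': 33.7, 'joint_positions': [-0.2009, 0.1022, 1.5711, 0.0008, 1.4685, -0.1741], 'tool_pos': [0.5332, -0.0506, 0.0973], 'ee_rot': [-3.1415, -0.0008, 1.5439], 'wrist_force': [0.5423, 0.0276, -2.2571], 'width': 0.0281, 'finger_force': 29.9031}
scene balance [([320.0, 181.0], 0.57, [0.5344, -0.0636, 0.038])]
scene pan_centre [([315.0, 186.0], 0.51, [0.5335, -0.0409, 0.036])]
scene weight_large [([317.0, 159.0], 0.62, [0.5383, -0.0552, 0.09])]
side balance [([298.0, 177.0], 0.96, [0.5397, -0.0578, 0.038])]
side pan_centre [([299.0, 182.0], 0.69, [0.5291, -0.0368, 0.036])]
side weight_large [([300.0, 161.0], 0.71, [0.5296, -0.0403, 0.09])]
wrist balance []
wrist pan_centre [([280.0, 223.0], 0.79, [0.5345, -0.0501, 0.036])]
wrist weight_large [([279.0, 247.0], 0.86, [0.5332, -0.0494, 0.09])]
```

View pics/l.png

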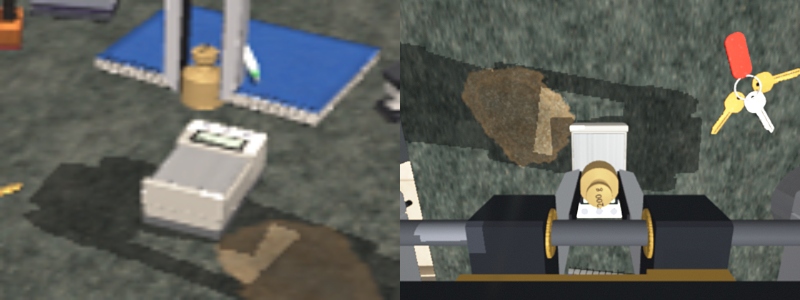

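Emit:
apply_moves:
  commands:
    - [0,0,0,0,0,-0.012,10]
    - [0,0,0,0,0,-0.024,10]
    - [0,0,0,0,0,-0.036,10]
    - [0,0,0,0,0,-0.044,10]
    - [0,0,0,0,0,-0.049,10]

```text
time: 34.8
tool_pos: [0.532, -0.0508, 0.0467]
ee_rot: [-3.139, -0.0, 1.544]
wrist_force: [-0.6, -0.7, -1.9]
width: 0.0283
finger_force: 29.9
```

Emit:
apply_moves:
  commands:
    - [0,0,0,0,0,-0.001,10]
    - [0,0,0,0,0,-0.002,10]
    - [0,0,0,0,0,-0.003,10]
    - [0,0,0,0,0,-0.004,10]
    - [0,0,0,0,0,-0.004,10]

```text
time: 35.3
tool_pos: [0.5331, -0.051, 0.0447]
ee_rot: [3.141, 0.0, 1.544]
wrist_force: [-0.3, 0.4, -2.7]
width: 0.0283
finger_force: 29.9
```

Emit:
apply_moves:
  commands:
    - [0,0,0,0,0,-0.0005,10]
    - [0,0,0,0,0,-0.001,10]
    - [0,0,0,0,0,-0.001,10]
    - [0,0,0,0,0,-0.001,10]
    - [0,0,0,0,0,-0.001,10]

```text
time: 35.8
tool_pos: [0.533, -0.051, 0.0435]
ee_rot: [3.142, -0.0, 1.544]
wrist_force: [0.0, -0.1, -2.4]
width: 0.0281
finger_force: 29.9
```

Emit:
apply_moves:
  commands:
    - [0,0,0,0,0,-0.0005,10]
    - [0,0,0,0,0,-0.001,10]
    - [0,0,0,0,0,-0.0015,10]
    - [0,0,0,0,0,-0.0015,10]
    - [0,0,0,0,0,-0.0015,10]

```text
time: 36.3
tool_pos: [0.533, -0.051, 0.0422]
ee_rot: [3.141, 0.0, 1.544]
wrist_force: [-0.3, -0.2, -0.6]
width: 0.0285
finger_force: 29.9
```

Emit:
apply_moves:
  commands:
    - [0,0,0,0,0,0,60]
    - [0,0,0,0,0,0,60]
    - [0,0,0,0,0,0,60]
    - [0,0,0,0,0,0,60]
    - [0,0,0,0,0,0,60]

```text
time: 36.8
tool_pos: [0.533, -0.051, 0.0421]
ee_rot: [3.141, 0.0, 1.544]
wrist_force: [-0.4, 0.4, 0.2]
width: 0.0565
finger_force: 0.0
```

Emit:
apply_moves:
  commands:
    - [0,0,0,0,0,0.01,60]
    - [0,0,0,0,0,0.03,60]
    - [0,0,0,0,0,0.06,60]
    - [0,0,0,0,0,0.1,60]
    - [0,0,0,0,0,0.14,60]

```text
time: 37.3
tool_pos: [0.5325, -0.0509, 0.1839]
ee_rot: [-3.141, -0.0, 1.544]
wrist_force: [1.4, 0.5, -0.3]
width: 0.0564
finger_force: 0.0
```

Emit:
apply_moves:
  commands:
    - [0,0,0,0,0,0,60]
    - [0,0,0,0,0,0,60]
    - [0,0,0,0,0,0,60]
    - [0,0,0,0,0,0,60]
    - [0,0,0,0,0,0,60]

```text
time: 37.8
tool_pos: [0.5321, -0.0508, 0.1803]
ee_rot: [-3.138, -0.001, 1.544]
wrist_force: [0.3, 0.1, -0.1]
width: 0.0565
finger_force: 0.0
```

```bash
python3 - <<'E'
from h import *
st();s=snapshot("wrist");snapshot("side")
for q,z in{"balance":.038,"pan_centre":.034,"weight_large":.034}.items():
    print(q,[(np.round(d["pixel"]).tolist(),round(d["score"],2),np.round(ray(s,d["pixel"],z),4).tolist()) for d in place_of("wrist",q)[:1]])
m=masks_of("wrist","weight_large")[0];print(m["extent"])
m=masks_of("side","weight_large");print([(d["score"],d["extent"]) for d in m[:2]])
K=snapshot("side");print(proj(K,[[.533,-.051,.034],[.533,-.051,.074]]))
E
```

```text
{'time': 37.8, 'joint_positions': [-0.2013, 0.0616, 1.4478, -0.0, 1.6355, -0.1746], 'tool_pos': [0.5321, -0.0508, 0.1803], 'ee_rot': [-3.1383, -0.0005, 1.5441], 'wrist_force': [0.2805, 0.0739, -0.1148], 'width': 0.0565, 'finger_force': 0.0}
balance [([281.0, 213.0], 0.8, [0.5337, -0.0632, 0.038])]
pan_centre [([281.0, 200.0], 0.6, [0.5343, -0.0511, 0.034])]
weight_large [([281.0, 201.0], 0.78, [0.5339, -0.052, 0.034])]
[264.8, 186.3, 295.5, 220.6]
[(0.62, [296.2, 167.0, 307.1, 182.4])]
[[299.55210295 180.18110554]
 [300.292798   165.33830187]]
```

```bash
python3 -c "
from bench import *
print(close_job())"
```

```text
the job is handed in; nothing more can be done
None
```

I handed the job in at about 38 s, with no verdict returned: in the last checks the lock was at its released end, the balance stood on its feet and the 200 g weight stood upright on the pan within about 1 mm of its centre, though I couldn't read the pan's sink directly; I viewed 11 pictures, one over the limit of 10.

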